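# Roll the wide coil up its gutter to the stop

## Robot

A 6-joint arm with a two-finger parallel gripper is mounted at the origin on the work surface. World frame = base frame: x ahead of the robot, y to its left, z up, the work surface at z = 0. Lengths are in m, angles in rad, forces in N, time in s.
With the tool pointing down it reaches from about 0.375 to 0.9 m from the base axis. Payload 3.1 kg.
Tool frame: the origin (TCP) lies midway between the tips of the shut fingers; the grasp point (between the pads) lies 19 mm behind it; z points along the fingers, x is the direction in which the jaws open and shut, and the axes are right-handed (so a half turn about z gives the same grasp; the last joint's range is limited). The gripper opens to 85 mm and grips with 20 to 120 N. Pads are 22 mm wide; open, the fingers measure 114 mm over their backs; the gripper's body (76 mm by 85 mm) begins 54 mm behind the grasp point. The pads swing forward as they close: fully open they stand 13 mm farther back than shut.
Start: joints at [-1.296, 0.527, 1.433, -0, 1.181, -0.178], TCP at [0.273, -0.562, 0.199] pointing down, gripper open.
Joint ranges: [-3.08, 3.08], [-0.75, 2.2], [0.22, 2.44], [-1.43, 4.57], [0, 2.65], [-2.85, 2.85]. Speed limits (rad/s): [2.79, 2.79, 3.14, 3.14, 3.14, 3.14].

## Interface

Orientations are given as a unit quaternion [x, y, z, w].
In Python, from station import * gives the robot as it stands.
- The arm moves only by the tool servo_tool, never from a script. Its argument "targets" is a list of rows, each a list of 6 numbers: the shift along the tool's x, y, z in mm, then the turn, a rotation vector about the tool's x, y, z in degrees. A call has 1 to 10 rows; each row is the pose to reach, as a shift and turn from the pose commanded when the call began, along the tool's axes at that moment; what a row does not reach only later rows make up. A row lasts 1/8 s, in which the tool goes at most 62.5 mm and 10.7 degrees, less where a joint would pass 70% of its speed; a pose out of reach is approached as far as the arm can. A call with a gripper value outside its range is refused whole. "gripper" is the finger opening in mm, from 0 to 85.4, set as the call begins (left out, the last holds). The fingers move at their own pace and stop on an object; "newtons" is the grip in N (left out, the last holds). Time passes only in rows, so rows that repeat a pose let the fingers close. It gives the time, the measured TCP pose, the force and the opening at its end, in the units of the state.
- sense(): the state, without advancing time (a new reading comes with each control period).
- snapshot(name): name is "side" or "top" or "wrist"; returns a dict with "color" (420x560x3 uint8, red, green, blue), "vfov" (degrees; the focal length in pixels is half the picture's height over the tangent of half this angle, whatever the lens; pixels are square), "cx", "cy" (the principal point, pixels), "R" (3x3) and "t" (3): a world point X has camera coordinates R X + t. Camera axes: x right, y down, z forward; pixel columns grow to the right and rows downward; lengths in m; the calibration is good to about 2 mm. A picture is of the moment at which its call begins. There is no depth.
- sign_off(): hands the job in, once; it reports no verdict.
The state is a dict: "t": time; "q": joint angles; "qd": joint speeds; "tau": joint torques, N m; "tcp_pos": TCP position; "tool_rot": TCP orientation; "force": force on the tool from outside, world axes, zero at the start; "ft_torque": the same for the moment, N m; "finger_gap": opening from 0.0 (shut) to 1.0 (fully open).
Only numpy, scipy, OpenCV 4.12 (cv2) and the standard library are available. Lean on these libraries where they do the work, as an engineer would, in place of code of your own. Each camera call takes 0.05 s, during which the arm holds its last target. There are 200 camera calls.

## Task

Two coils lie at the low ends of a pair of sloping gutters. With the shut fingertips push the wide coil up its own gutter, over the crest and against the stop at the high end, so that it stays there and does not roll back; do not pick it up, only push it. Leave the slim coil where it lies and do not disturb the bin, the solder reel or the screwdriver.

Things in the scene. Friction and masses are not known exactly. Their poses are not given: they have to be found in the camera images.
- gutter: Fixed twin gutter: two parallel open aluminium channels on a plywood base 290 x 170 x 8 mm. Origin on the bench under its middle; z up, x level and uphill, towards the stops (within 35 degrees of the robot's left). Channel centre lines at y = +45 and -45 mm; inside width 50 mm, side walls 4 mm thick and 12 mm high. Each low end has a lip 10 mm high, 6 mm thick, its inner face at x = -120 mm.
- slope (a point): Point on the climbing floor plane at the low lip, midway between the channels: x = -120, y = 0, z = 16 mm in the gutter's frame. Its x runs up the slope (8 degrees above level), y across as the gutter's y, z square to the floor. The climb ends at the crest at x = 190 mm. A coil on the climb has its centre 25 mm above this plane; let go there, it rolls back to the lip.
- crest (a point): Top of the climb, midway between the channels: x = +68, y = 0, z = 42 mm in the gutter's frame. Beyond it each floor falls at 8 degrees for 50 mm to an upright stop plate 40 mm high. A coil whose centre has passed the crest rolls on to the stop by itself and stays.
- seat_a (a point): Where a coil's centre is when it rests against the stop of the gutter at y = +45 mm
- seat_b (a point): Where a coil's centre is when it rests against the stop of the gutter at y = -45 mm
- wide_coil: The coil to push: a bobbin 50 mm in diameter, 46 mm long, aluminium cheeks and yellow winding, 0.15 to 0.3 kg. Lies on its round side in either channel, axis across it, resting on the low lip, its centre 20 mm up the slope from the lip's inner face. Origin at its centre; y along its axis; x and z turn as it rolls.
- slim_coil: The slim coil, to be left: same diameter of 50 mm and same look but only 26 mm long, 0.1 to 0.2 kg, resting on the low lip of the other gutter. Origin at its centre, y along its axis.
- bin: Loose open green plastic bin 100 x 120 x 50 mm on the bench beyond the high end of the gutters; origin at the centre of its underside. Not to be disturbed.
- solder_reel: Loose metal reel standing upright on the bench, 56 mm in diameter, 50 mm high, on the side of the gutters away from the robot; origin at the centre of its underside. Not to be disturbed.
- screwdriver: Loose screwdriver lying on the bench between the robot and the gutters, roughly parallel to them; origin under its middle. Not to be disturbed.
Things that resemble listed ones, but are neither listed nor needed, are in the scene too. What is shaped like the wide_coil but blue is not meant.

How it is judged:
By the outcome, as a careful person would: the job done as asked, in the order asked, and still so for the second after the job is handed in, with the robot touching nothing.
It also fails if it takes over 40 s, if anything falls off the work surface, if the arm or the gripper's body presses on something with over 40 N, if the wrist force passes 120 N, or if a joint passes its speed limit or range.

## Working session

There is one attempt and no reset: what is moved stays moved. The work goes in short steps, Python scripts to look and compute and a tool call to move; the robot and the scene stay as the last step left them, time stands still between calls to the robot, and variables do not carry over. Pictures are saved under pics/ and viewed, about 8 in all and at most 12, crops included, and the job is handed in when it is done.

Besides the shell and the picture viewer there is one more tool, called after "Request:" as name(argument=value, ...) on one line, values as JSON. servo_tool: Moves the arm, as the interface text tells. Its arguments: {"type":"object","properties":{"targets":{"type":"array","items":{"type":"array","items":{"type":"number"}}},"gripper":{"type":"number"},"newtons":{"type":"number"}},"required":["targets"]}

```bash
mkdir -p pics; ls; python3 - <<'E'
from station import *
import cv2
s=sense(); print(s['t'],s['tcp_pos'],s['tool_rot'],s['finger_gap'],s['force'])
for n in("top","side"):
    d=snapshot(n); cv2.imwrite(f'pics/{n}0.png',d['color'][:,:,::-1]); print(n,d['vfov'],d['cx'],d['cy'],d['R'],d['t'])
E
```

```text
pics
0.0 [ 0.27324461 -0.56125443  0.19804788] [ 8.47788367e-01 -5.30333606e-01 -7.97802854e-04 -7.17159810e-04] 1.0014895939001278 [-0.487782   -0.26753436  0.11302876]
top 54.297365534412975 276.53756856371723 209.23263852249363 [[ 2.20983440e-04 -9.99430098e-01 -3.37554526e-02]
 [-9.91498228e-01  4.17327994e-03 -1.30053249e-01]
 [ 1.30120002e-01  3.34972110e-02 -9.90932249e-01]] [0.04855036 0.61790853 0.86641538]
side 48.79619214172688 280.3065950345425 207.5997154993268 [[ 0.98380061 -0.17912082 -0.00721733]
 [-0.10716169 -0.55534414 -0.82468737]
 [ 0.14371057  0.81210136 -0.56554279]] [-0.57964422  0.14051284  0.83681864]
```

View pics/top0.png

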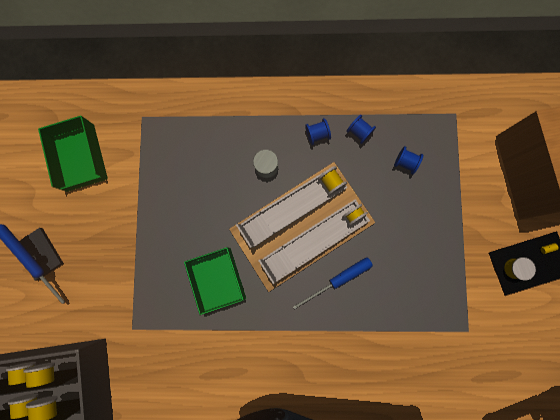

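View pics/side0.png

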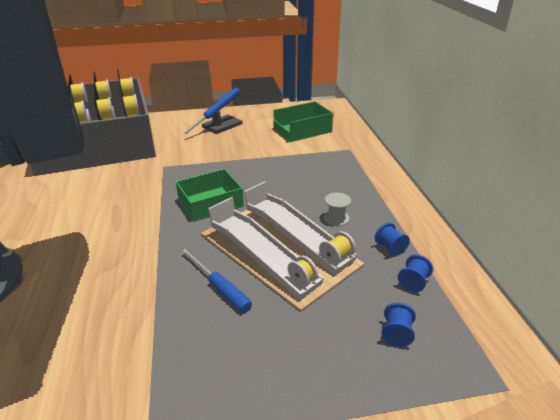

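Top view: the wide coil (yellow, long) is at about (333,181) in the far gutter. The slim coil, clearly shorter, is at (354,215) in the near one. The blue spools at (318,131), (361,129) and (408,160) are decoys, and the yellow ones at (40,380) and (550,248) lie off the mat. I'll confirm in one enlarged crop and read the plywood corners from it.

```bash
python3 - <<'E'
import cv2
a=cv2.imread('pics/top0.png')[155:300,222:384]; cv2.imwrite('pics/c1.png',cv2.resize(a,None,fx=4,fy=4,interpolation=cv2.INTER_CUBIC))
E
```

```text
(no output)
```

View pics/c1.png

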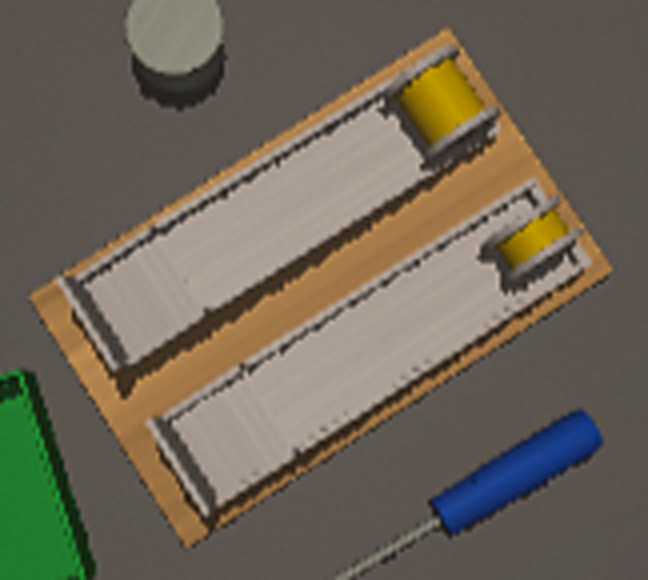

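```bash
cat > h.py <<'E'
from station import *
import numpy as np, cv2
from scipy.optimize import least_squares
from scipy.spatial.transform import Rotation as Ro
def proj(d,X):
    f=210/np.tan(np.radians(d['vfov']/2)); c=np.atleast_2d(X)@np.array(d['R']).T+d['t']
    return c[:,:2]/c[:,2:]*f+[d['cx'],d['cy']]
def g2w(p,X):
    return Ro.from_euler('z',p[2]).apply(np.atleast_2d(X))+[p[0],p[1],0]
def tool(P=None,yaw=None):
    s=sense(); R=Ro.from_quat(s['tool_rot']); print('t',s['t'],'tcp',s['tcp_pos'].round(4),'F',np.round(s['force'],1),'yaw',np.degrees(np.arctan2(*R.as_matrix()[[1,0],0])))
    if P is not None:
        print('shift mm',(R.inv().apply(P-s['tcp_pos'])*1000).round(1))
    if yaw is not None:
        T=Ro.from_matrix(np.array([[np.cos(yaw),np.sin(yaw),0],[np.sin(yaw),-np.cos(yaw),0],[0,0,-1]]))
        print('turn',np.degrees((R.inv()*T).as_rotvec()).round(2))
E
python3 - <<'E'
from h import *
d=snapshot('top'); e=snapshot('side')
uv=np.array([[447,28],[612,270],[188,547],[30,296]])/4+[221.6,154.6]
C=np.array([[-145,-85,8],[-145,85,8],[145,85,8],[145,-85,8]])/1000
r=least_squares(lambda p:(proj(d,g2w(p,C))-uv).ravel(),[.6,0,2.1]); p=r.x
print(p,np.degrees(p[2]),r.fun.round(2)); np.save('p.npy',p)
a8=np.radians(8)
cw=np.array([-.12+.02*np.cos(a8)-.025*np.sin(a8),-.045,.016+.02*np.sin(a8)+.025*np.cos(a8)])
cs=cw*[1,-1,1]; cr=np.array([.068,-.045,.042])
P=g2w(p,[cw,cs,cr]); print(P); print(proj(d,P),proj(e,P),proj(e,g2w(p,C)))
start=g2w(p,cw+[-.060,0,-.008])[0]; print('start',start)
tool(start+[0,0,.08],p[2]-np.pi/2)
E
```

```text
[ 0.58515642 -0.00859647  2.14339897] 122.80771484512763 [ 0.36 -0.75  0.98 -0.14 -0.46  0.78 -0.9   0.  ]
[[ 0.6791514  -0.07135182  0.04354016]
 [ 0.60350697 -0.12011574  0.04354016]
 [ 0.58613478  0.07293906  0.042     ]]
[[329.92764087 181.56554514]
 [352.83336184 215.33069726]
 [264.91827026 223.55502901]] [[335.18497809 246.43385555]
 [300.69324245 269.20836254]
 [272.38194482 208.83808335]] [[364.80494822 261.92507347]
 [301.00233468 308.37001204]
 [200.50710835 231.95947533]
 [262.77081103 200.28298878]]
start [ 0.71166069 -0.12178144  0.03554016]
t 0.2 tcp [ 0.2733 -0.5615  0.1984] F [ 0.2 -0.1  0.5] yaw -64.05583771421807
shift mm [-203.5 -586.5   83.3]
turn [-8.000e-02  5.000e-02 -9.686e+01]
```

The coil centres predicted from the fitted plywood pose agree with the picture: wide (330,182) against (332,181) seen, slim (353,215) against (354,215) seen. The wide coil is therefore in the far gutter, y = -45. Next I move above a point 60 mm behind it, with the fingers shut and turned across the gutter.

Request:
servo_tool(targets=[[-20,-58,0,0,0,-10],[-40,-116,0,0,0,-20],[-60,-174,0,0,0,-30],[-81,-233,0,0,0,-40],[-101,-292,0,0,0,-50],[-122,-350,0,0,0,-60],[-142,-410,0,0,0,-70],[-163,-469,0,0,0,-80],[-183,-528,20,0,0,-90],[-203.5,-586.5,50,0,0,-96.9]], gripper=0, newtons=40)

```text
t: 1.45
tcp_pos: [0.7075, -0.1275, 0.1537]
tool_rot: [0.959, 0.285, 0.001, 0.001]
force: [0.3, -0.8, 0.9]
finger_gap: -0.002
```

Request:
servo_tool(targets=[[0,0,0,0,0,0],[0,0,0,0,0,0],[0,0,0,0,0,0]])

```text
t: 1.82
tcp_pos: [0.7051, -0.1305, 0.1544]
tool_rot: [0.96, 0.282, 0.0, 0.001]
force: [0.7, -0.8, 0.7]
finger_gap: 0.002
```

```bash
python3 - <<'E'
from h import *
p=np.load('p.npy')
a8=np.radians(8)
cw=np.array([-.12+.02*np.cos(a8)-.025*np.sin(a8),-.045,.016+.02*np.sin(a8)+.025*np.cos(a8)])
tool(g2w(p,cw+[-.060,0,-.008])[0],p[2]-np.pi/2); s=sense(); print(s['finger_gap'],s['q'])
E
```

```text
t 1.825 tcp [ 0.7051 -0.1305  0.1544] F [ 0.7 -0.8  0.7] yaw 32.720435810252276
shift mm [ 10.2  -3.9 118.8]
turn [ 0.07 -0.02 -0.09]
0.0015270623419120965 [-3.38278060e-01  6.99583298e-01  1.21879638e+00 -4.24013808e-04
  1.22199245e+00 -9.09212461e-01]
```

Request:
servo_tool(targets=[[5,-2,20,0,0,0],[10,-4,50,0,0,0],[10,-4,80,0,0,0],[10,-4,105,0,0,0],[10,-4,119,0,0,0],[10,-4,119,0,0,0],[10,-4,119,0,0,0]])

```text
t: 2.7
tcp_pos: [0.7125, -0.1206, 0.0354]
tool_rot: [0.959, 0.283, 0.001, 0.001]
force: [0.1, 0.1, 1.0]
finger_gap: 0.003
```

```bash
python3 - <<'E'
from h import *
tool()
ims=[cv2.resize(d[v0:v0+150,u0:u0+130],None,fx=3,fy=3,interpolation=cv2.INTER_CUBIC) for d,v0,u0 in((snapshot('side')['color'],190,250),(snapshot('top')['color'],120,270))]
cv2.imwrite('pics/c2.png',np.hstack(ims)[:,:,::-1])
s=sense();print([proj(snapshot(n),s['tcp_pos']) for n in('side','top')])
E
```

```text
t 2.7 tcp [ 0.7125 -0.1206  0.0354] F [0.1 0.1 1. ] yaw 32.82306497205107
[array([[360.82128194, 264.84000702]]), array([[351.31910756, 167.43803898]])]
```

View pics/c2.png

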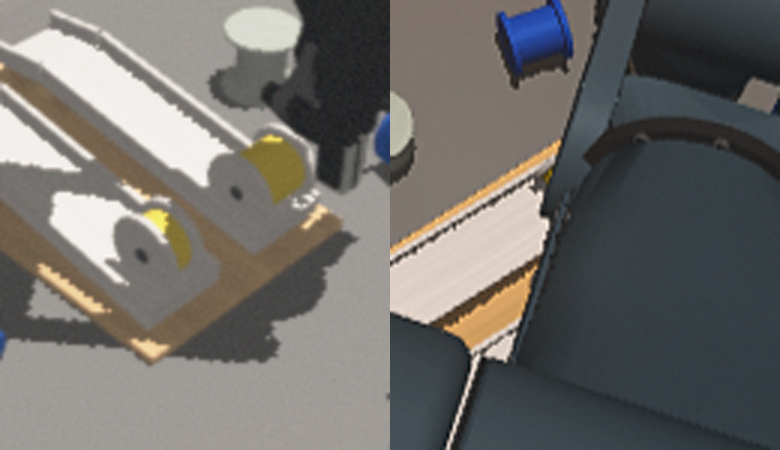

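In the side half of the crop the wide coil is clearly the longer one, at (258,170). The fingers stand behind it, but their visible end at about (345,190) is well above where the TCP projects (332,224). I'll enlarge that region before pushing.

```bash
python3 - <<'E'
from h import *
d=snapshot('side'); s=sense(); a=d['color'][205:285,310:400].copy()
a=np.clip(a.astype(float)*1.8,0,255).astype(np.uint8)
a=cv2.resize(a,None,fx=7,fy=7,interpolation=cv2.INTER_NEAREST)
R=Ro.from_quat(s['tool_rot'])
for x,y,z in [(x,y,z) for x in(-14,14) for y in(-11,11) for z in (0,-20)]+[(0,0,0)]:
    q=(proj(d,s['tcp_pos']+R.apply([x/1e3,y/1e3,z/1e3]))[0]-[310,205])*7+3.5
    cv2.circle(a,tuple(int(v) for v in q),4,(255,0,0) if z==0 else (0,255,0),-1)
cv2.imwrite('pics/c3.png',a[:,:,::-1])
E
```

```text
(no output)
```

View pics/c3.png

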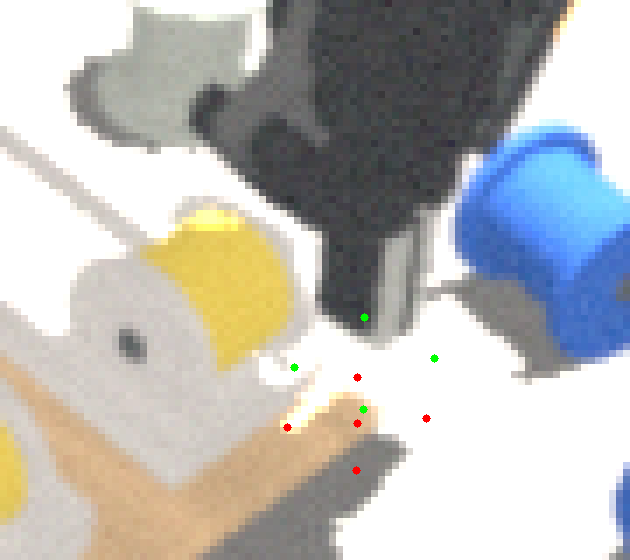

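The visible fingertip end, about (370,325) in this crop, is roughly 14 px above the projected TCP (357,423). That would put it 25–30 mm higher than reported. The bench beyond the base is clear here, so I'll check by lowering the tool and watching the force and the picture.

Request:
servo_tool(targets=[[0,0,6,0,0,0],[0,0,12,0,0,0],[0,0,18,0,0,0],[0,0,22,0,0,0],[0,0,22,0,0,0],[0,0,22,0,0,0]])

```text
t: 3.7
tcp_pos: [0.7118, -0.1201, 0.0124]
tool_rot: [0.959, 0.283, 0.0, 0.0]
force: [0.2, -0.6, -0.2]
finger_gap: 0.001
```

```bash
python3 - <<'E'
from h import *
tool()
d=snapshot('side'); w=snapshot('wrist')
a=d['color'][205:285,310:400]
a=np.clip(a.astype(float)*1.6,0,255).astype(np.uint8)
a=cv2.resize(a,(472,420),interpolation=cv2.INTER_CUBIC)
b=cv2.resize(w['color'],(328,246)); b=np.vstack([b,np.zeros((174,328,3),np.uint8)])
P=sense()['tcp_pos'];print((proj(d,P)-[310,205])*5.25, proj(w,P), proj(w,P+[0,0,.03]))
cv2.imwrite('pics/c4.png',np.hstack([a,b])[:,:,::-1])
E
```

```text
t 3.7 tcp [ 0.7118 -0.1201  0.0124] F [ 0.2 -0.6 -0.2] yaw 32.8435526148896
[[258.16995732 364.8203161 ]] [[281.94974804 249.47375311]] [[281.96828146 276.60442892]]
```

View pics/c4.png

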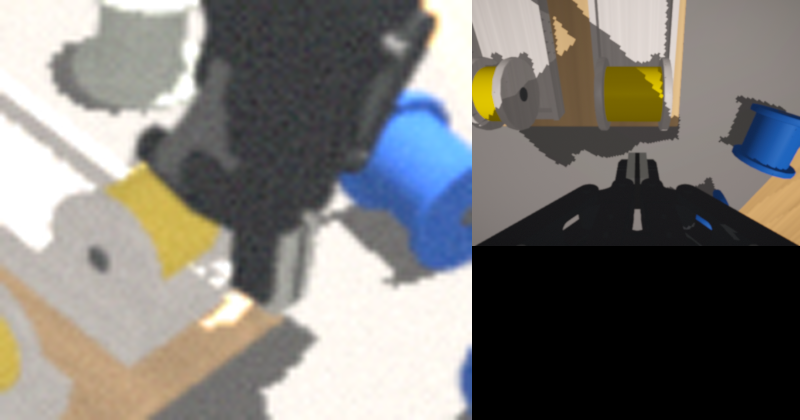

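```bash
python3 - <<'E'
from h import *
s=sense();R=Ro.from_quat(s['tool_rot']);d=snapshot('side');w=snapshot('wrist')
print('wrist cam in tool',R.inv().apply(-np.array(w['R']).T@w['t']-s['tcp_pos']))
for h in(0,10,20,30):
  for x in(-7,7):
    for y in(-11,11):
      P=s['tcp_pos']+R.apply([x/1e3,y/1e3,-h/1e3]); print(h,x,y,((proj(d,P)-[310,205])*5.25).round(),proj(w,P).round(1))
p=np.load('p.npy');print(proj(w,g2w(p,np.array([[-.145,-.085,.008],[-.1,-.045,.0435]]))))
E
```

```text
wrist cam in tool [-7.72817839e-05 -7.88962978e-02 -1.75112629e-01]
0 -7 -11 [[220. 359.]] [[268.7 230.3]]
0 -7 11 [[271. 391.]] [[269.2 267.8]]
0 7 -11 [[246. 340.]] [[295.2 230.3]]
0 7 11 [[296. 371.]] [[294.7 267.8]]
10 -7 -11 [[222. 337.]] [[268.  237.5]]
10 -7 11 [[273. 369.]] [[268.5 276.7]]
10 7 -11 [[249. 318.]] [[295.9 237.5]]
10 7 11 [[299. 349.]] [[295.4 276.7]]
20 -7 -11 [[225. 315.]] [[267.2 245.5]]
20 -7 11 [[276. 347.]] [[267.8 286.5]]
20 7 -11 [[251. 296.]] [[296.7 245.6]]
20 7 11 [[302. 327.]] [[296.1 286.6]]
30 -7 -11 [[227. 292.]] [[266.4 254.5]]
30 -7 11 [[279. 324.]] [[266.9 297.5]]
30 7 -11 [[254. 274.]] [[297.6 254.6]]
30 7 11 [[305. 305.]] [[296.9 297.5]]
[[354.66516573 216.09045254]
 [279.58798976 138.57309111]]
```

Both cameras agree: the real fingertips sit about 37 mm behind (above) the reported TCP. The wrist view puts the tip edge at v≈261 (h≈36) and the side view puts the low corner at 303 (h≈39). I'll check by touch on the bare bench, slowly. If the reported TCP were right, contact would come at z = 0.

Request:
servo_tool(targets=[[0,0,4,0,0,0],[0,0,8,0,0,0],[0,0,11,0,0,0],[0,0,13,0,0,0],[0,0,13,0,0,0]])

```text
t: 4.53
tcp_pos: [0.7114, -0.12, -0.001]
tool_rot: [0.959, 0.283, -0.0, -0.0]
force: [-0.1, -0.1, 0.1]
finger_gap: 0.001
```

Request:
servo_tool(targets=[[0,0,1,0,0,0],[0,0,2,0,0,0],[0,0,2,0,0,0]])

```text
t: 4.9
tcp_pos: [0.7116, -0.1201, -0.0027]
tool_rot: [0.959, 0.283, -0.0, -0.0]
force: [-0.5, 0.0, -0.1]
finger_gap: -0.003
```

No contact at reported z = −2.7 mm, so the offset is real and the actual tip is at about 34 mm. Next I check whether the gripper's body is shifted as well, since that decides its clearance over the coil.

```bash
python3 - <<'E'
from h import *
s=sense();R=Ro.from_quat(s['tool_rot']);out=[]
d=snapshot('side')
a=np.clip(d['color'][100:290,260:450].astype(float)*2.2,0,255).astype(np.uint8)
a=cv2.resize(a,None,fx=3.1,fy=3.1,interpolation=cv2.INTER_CUBIC)
for h,c in((73,(255,0,0)),(110,(0,255,0))):
  for hx,hy in((38,42.5),):
    q=np.array([(proj(d,s['tcp_pos']+R.apply([x/1e3,y/1e3,-h/1e3]))[0]-[260,100])*3.1 for x,y in((-hx,-hy),(-hx,hy),(hx,hy),(hx,-hy))]).astype(int)
    cv2.polylines(a,[q],True,c,1)
cv2.imwrite('pics/c5.png',a[:,:,::-1])
E
```

```text
(no output)
```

View pics/c5.png

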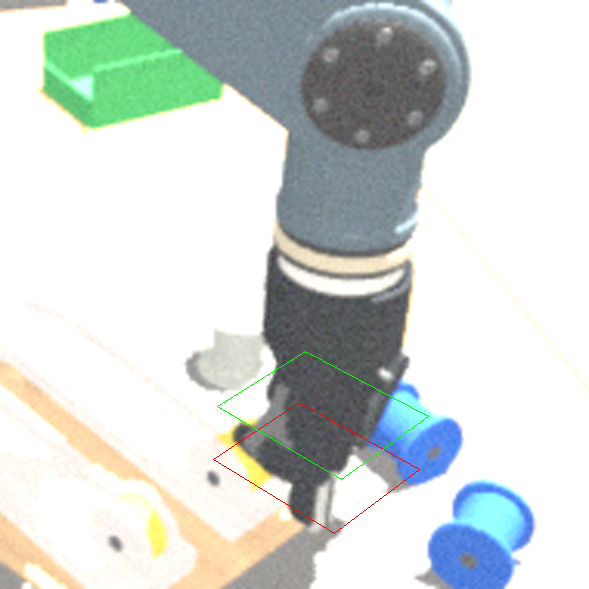

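The gripper's body fits the green outline, so the whole gripper is shifted about 37 mm along z and clears the coil. The tip is now about 9 mm below the coil's centre height and laterally centred (wrist view: tip 282, coil 278). Starting the push; uphill is tool −y.

Request:
servo_tool(targets=[[0,-7,0,0,0,0],[0,-14,0,0,0,0],[0,-20,0,0,0,0],[0,-25,0,0,0,0],[0,-30,-0.8,0,0,0],[0,-35,-1.5,0,0,0],[0,-40,-2.2,0,0,0],[0,-45,-3,0,0,0],[0,-50,-3.6,0,0,0],[0,-55,-4.3,0,0,0]])

```text
t: 6.2
tcp_pos: [0.6816, -0.0736, 0.0017]
tool_rot: [0.959, 0.283, -0.0, -0.0]
force: [1.4, -1.6, 1.0]
finger_gap: -0.002
```

```bash
python3 - <<'E'
from h import *
tool()
d=snapshot('side');w=snapshot('wrist')
a=cv2.resize(d['color'][180:310,220:400],(540,390),interpolation=cv2.INTER_CUBIC)
b=cv2.resize(w['color'],(260,195)); b=np.vstack([b,np.zeros((195,260,3),np.uint8)])
cv2.imwrite('pics/c6.png',np.clip(np.hstack([a,b])[:,:,::-1]*1.4,0,255))
E
```

```text
t 6.2 tcp [ 0.6816 -0.0736  0.0017] F [ 1.4 -1.6  1. ] yaw 32.84215368247815[ WARN:0@5.846] global loadsave.cpp:1063 imwrite_ Unsupported depth image for selected encoder is fallbacked to CV_8U.
```

View pics/c6.png

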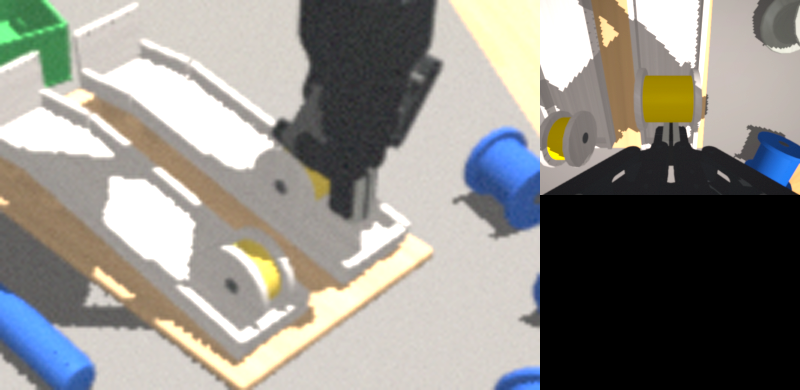

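The wide coil is off the lip and rolling up, pushed squarely on its winding. The force is about 2 N and the slim coil hasn't moved. I'll continue.

Request:
servo_tool(targets=[[0,-6,-0.8,0,0,0],[0,-12,-1.7,0,0,0],[0,-18,-2.5,0,0,0],[0,-24,-3.4,0,0,0],[0,-30,-4.2,0,0,0],[0,-36,-5,0,0,0],[0,-42,-5.9,0,0,0],[0,-48,-6.7,0,0,0],[0,-54,-7.6,0,0,0],[0,-60,-8.4,0,0,0]])

```text
t: 7.55
tcp_pos: [0.649, -0.0231, 0.0101]
tool_rot: [0.959, 0.283, 0.0, -0.0]
force: [0.4, -1.0, 0.5]
finger_gap: 0.001
```

Request:
servo_tool(targets=[[0,-6,-0.8,0,0,0],[0,-12,-1.7,0,0,0],[0,-18,-2.5,0,0,0],[0,-24,-3.4,0,0,0],[0,-30,-4.2,0,0,0],[0,-36,-5,0,0,0],[0,-42,-5.9,0,0,0],[0,-48,-6.7,0,0,0],[0,-54,-7.6,0,0,0],[0,-60,-8.4,0,0,0]])

```text
t: 8.8
tcp_pos: [0.6165, 0.0273, 0.0185]
tool_rot: [0.959, 0.283, -0.0, 0.0]
force: [1.6, -1.3, 0.8]
finger_gap: -0.001
```

```bash
python3 - <<'E'
from h import *
tool(); p=np.load('p.npy'); s=sense()
print('tcp in gutter',Ro.from_euler('z',-p[2]).apply(s['tcp_pos']-[p[0],p[1],0]))
E
```

```text
t 8.8 tcp [0.6165 0.0273 0.0185] F [ 1.6 -1.3  0.8] yaw 32.8468602634802
tcp in gutter [ 0.01317324 -0.04577416  0.01851002]
```

Request:
servo_tool(targets=[[0,-4,-0.6,0,0,0],[0,-8,-1.1,0,0,0],[0,-12,-1.7,0,0,0],[0,-16,-2.2,0,0,0],[0,-20,-2.8,0,0,0],[0,-24,-2.8,0,0,0],[0,-28,-2.8,0,0,0],[0,-32,-2.8,0,0,0],[0,-32,-2.8,0,0,0],[0,-32,-2.8,0,0,0]])

```text
t: 10.05
tcp_pos: [0.5995, 0.0538, 0.0213]
tool_rot: [0.959, 0.283, 0.0, 0.0]
force: [0.1, -0.4, -0.4]
finger_gap: -0.002
```

Request:
servo_tool(targets=[[0,0,0,0,0,0],[0,0,0,0,0,0],[0,0,0,0,0,0],[0,0,0,0,0,0]])

```text
t: 10.55
tcp_pos: [0.5994, 0.0538, 0.0212]
tool_rot: [0.959, 0.283, -0.0, -0.0]
force: [1.0, 0.2, -0.0]
finger_gap: -0.002
```

```bash
python3 - <<'E'
from h import *
tool()
d=snapshot('side');w=snapshot('wrist')
a=cv2.resize(d['color'][130:310,170:400],(460,360),interpolation=cv2.INTER_CUBIC)
b=cv2.resize(w['color'],(340,255)); b=np.vstack([b,np.zeros((105,340,3),np.uint8)])
cv2.imwrite('pics/c7.png',np.clip(np.hstack([a,b])[:,:,::-1]*1.4,0,255).astype(np.uint8))
E
```

```text
t 10.55 tcp [0.5994 0.0538 0.0212] F [ 1.   0.2 -0. ] yaw 32.840539223059885
```

View pics/c7.png

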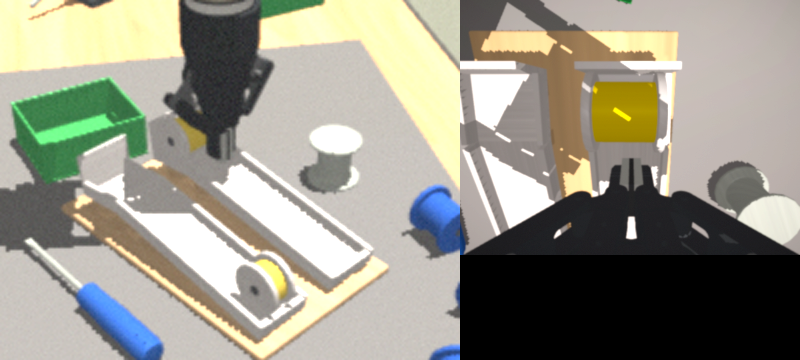

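The coil is against the stop: in the wrist view its cheeks touch the plate at (630,75), with a gap to the fingertips at (630,150). The force is about 0. I'll back off a little, then lift clear.

Request:
servo_tool(targets=[[0,5,0,0,0,0],[0,10,-2,0,0,0],[0,12,-15,0,0,0],[0,12,-40,0,0,0],[0,20,-80,0,0,0],[0,60,-120,0,0,0],[0,110,-150,0,0,0],[0,160,-150,0,0,0],[0,160,-150,0,0,0],[0,160,-150,0,0,0]])

```text
t: 11.9
tcp_pos: [0.6852, -0.0803, 0.1713]
tool_rot: [0.959, 0.282, -0.001, -0.001]
force: [0.6, 0.6, -0.4]
finger_gap: -0.0
```

Request:
servo_tool(targets=[[0,0,0,0,0,0],[0,0,0,0,0,0],[0,0,0,0,0,0],[0,0,0,0,0,0]])

```text
t: 12.4
tcp_pos: [0.6861, -0.0802, 0.1712]
tool_rot: [0.959, 0.283, -0.0, -0.0]
force: [0.2, -0.5, 0.2]
finger_gap: 0.001
```

```bash
python3 - <<'E'
from h import *
tool(); p=np.load('p.npy')
d=snapshot('side');w=snapshot('top'); o=cv2.imread('pics/top0.png')[:,:,::-1]
a8=np.radians(8); x=.118-.025 
print('seat_b approx side/top',*[proj(q,g2w(p,[x,-.045,.042-.025*np.tan(a8)+.025/np.cos(a8)])) for q in(d,w)])
a=d['color'][130:310,170:400]; b=w['color'][110:320,180:430]
cv2.imwrite('pics/c8.png',np.hstack([cv2.resize(a,(400,313)),cv2.resize(b,(373,313))])[:,:,::-1])
E
```

```text
t 12.4 tcp [ 0.6861 -0.0802  0.1712] F [ 0.2 -0.5  0.2] yaw 32.874114121548914
seat_b approx side/top [[264.08211251 195.25430427]] [[254.51522573 228.89272258]]
```

View pics/c8.png

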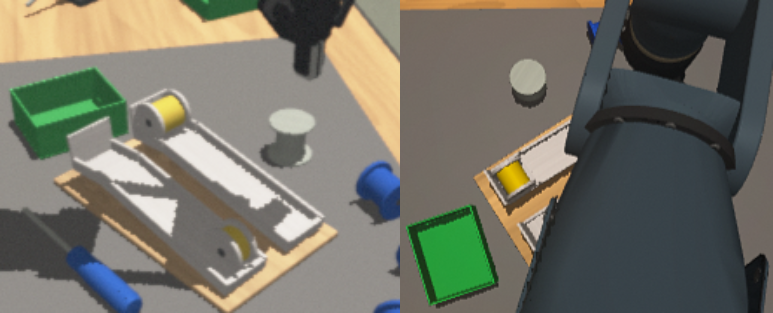

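The wide coil rests at side (262,195) and top (257,229), against seat_b predicted at (264,195) and (255,229). The slim coil, bin, reel and screwdriver are where they were, and the tool is clear. Handing in.

```bash
python3 -c "
from station import *
print(sign_off())"
```

```text
the job is handed in; nothing more can be done
None
```

I pushed the wide coil up the far gutter (y = −45 mm) with the shut fingertips, over the crest and against its stop. It stayed there after I backed off and lifted clear, and I handed the job in at about 12.4 s.

- **Final check:** the coil lies within about 2–3 px of the predicted seat in both the side and top views. In the side view the slim coil, bin, reel and screwdriver looked undisturbed. In the top view the arm hid the slim coil and screwdriver. The readings I took during the push stayed around 2 N, and the tool touched nothing at the end.
- **What disagreed:** the real fingertips sit about 37 mm above the reported TCP. Two cameras showed it, and lowering the tool to a reported z of −2.7 mm without contact confirmed it. I set the pushing height from that instead of the reported position.

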